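# Take the dial padlock off the controlled-sample box

## Task

The sample box on the desk is shut by a dial padlock lying flat on its front deck: turn the dial until its white pointer rests in the third click clockwise from the long index mark (three o'clock, with the shackle at twelve), then pull the lock body away from the hasp until the shackle is fully out. Slip the shackle's free end out of the staple and lift the lock off, without wrenching the hasp or shifting the things standing about. Finish still holding the open lock in the gripper, dial up and still, with all of it at least 10 cm above the box lid and nothing else carrying it.

Things in the scene. Friction and masses are not known exactly. Their poses are not given: they have to be found in the camera images.
- box: grey steel lock box 210 x 220 mm (x, y), fixed to the desk. Origin: centre of its underside; x points to its back, y to its left, z up. Front half: flat deck 60 mm above the desk, on which the padlock lies. Back half (x from 7 to 103 mm): the lid, top 64 mm above the desk
- guard (a point): point on the deck midway between the hasp's two steel guard cheeks (box x = -44.5, y = 0, z = 60 mm; axes as the box). Each cheek is 13 x 4 x 18 mm (x, y, z), inner faces at y = -27 and +27 mm, so 2 mm clear of the lock body; flat flanges 2.4 mm thick reach out to y = -45 and +45. They keep the lock body from turning with its dial
- staple: centre of the eye of the staple, a closed upright loop of 4.5 mm steel bar fixed to the box, in the box's y-z plane at box x = -30, y = 16 mm. This point is 12 mm above the deck; the eye is 15 mm wide and reaches from the deck to 19 mm above it; top of the loop 23.5 mm above the deck. The shackle's toe leg runs through it along x
- lock: steel dial padlock, 0.32 kg, lying loose on the deck, round dial on top. Origin on its underside: the body runs over x = -30 to 24, y = -25 to 25, z = 0 to 24 mm; +x points to the shackle, about along the box's +x; z up. At the start the staple stands 27 to 33 mm ahead of this origin along x
- bow (a point): far end of the shackle on its centre line (lock x = 52 mm when shut, y = 0, z = 12). The shackle is a U of 8 mm round bar lying level: legs along lock x at y = -16 mm (heel, never leaves the body) and y = 16 mm (toe, the free end), bow of 16 mm radius between them
- toe (a point): tip of the shackle's toe leg, moving with the shackle (lock y = 16, z = 12 mm). Shut: x = 19 mm, 5 mm inside the body. Fully out: x = 37 mm, leaving a 13 mm gap to the body's front face (x = 24). When the staple stands in this gap, 27 to 34 mm ahead of the lock origin, the toe is out of the eye and the lock lifts straight up: so after the pull, push it back to about where it lay
- lock_grip (a point): on the lock body at lock x = -10, y = 0, z = 12 mm: here its two sides, 50 mm apart along y, can be gripped from above, clear of the guard cheeks (which begin 19 mm farther along +x)
- dial_grip (a point): on the dial's axis (lock x = -4, y = 0), 34.5 mm above the lock's underside; its x axis points along the white pointer line. The fluted knob is 28 mm across and spans 24.5 to 40.5 mm above the lock's underside; its lowest 3 mm are a skirt 32 mm across
- dial (a joint): dial angle, rad: 0 with the white pointer at the long index mark on the shackle's side, growing clockwise seen from above, range -3.1 to 3.1. It clicks into a notch every 0.524 (30 degrees; 12 white marks) and springs to the nearest notch when let go; a click takes about 0.07 N m. Only in the third notch clockwise, 1.571 (within 0.1), can the shackle be pulled; while it is out the dial is blocked
- shackle (a joint): how far the shackle is out, m: 0 shut, 0.018 fully out. No spring; 1.5 N of friction keeps it where it is. To draw it, pull the body along lock -x: the lock slides about 14 mm freely, then the staple catches the inside of the bow and holds it while the body goes on 18 mm, to a firm stop about 32 mm from where it lay
- label_roll: white label roll, 69 mm across and 41 mm high, standing on the left of the box lid; bystander; origin under its centre
- timer: small grey timer, 66 x 62 x 18 mm, lying on the right of the box lid; bystander; origin under its centre
- tape_roll: beige tape roll, 103 mm across, 25 mm high, on the desk to the left; bystander; origin under its centre
- cup_c: specimen cup with blue lid, 64 mm across and 64 mm high, on the desk to the left; bystander; origin under its centre
- keys: bunch of keys, 110 x 121 x 8 mm, on the desk to the right; bystander; origin under its centre
- cup_a: specimen cup with yellow lid, 64 mm across and 64 mm high, behind the box; bystander; origin under its centre
- stapler: blue stapler, 128 x 34 x 42 mm, behind the box; bystander; origin under its centre
- sanitizer: pump bottle, 62 x 75 x 187 mm, behind the box to the right; bystander; origin under its centre
- marker_black: marker pen, 135 mm long, on the papers to the left; bystander; origin under its centre
- pen_click: red click pen, 145 mm long, on the papers to the left; bystander; origin under its centre

How it is judged:
By the outcome, as a careful person would: the job done as asked, in the order asked, and still so for the second after the job is handed in, while the arm keeps its last pose, push and grip.
It also fails if it takes over 72 s, if anything falls off the work surface, if the arm or the gripper's body presses on something with over 40 N, if the wrist force passes 120 N, or if a joint passes its speed limit or range.

## Robot

A 7-joint arm with a two-finger parallel gripper is mounted at the origin on a cart in front of the work surface, level with it; the furniture and walls round the work are solid. World frame = base frame: x ahead of the robot, y to its left, z up, the work surface at z = 0. Lengths are in m, angles in rad, forces in N, time in s.
With the tool pointing down it reaches from about 0.4 to 0.875 m from the base axis. Payload 19.3 kg.
Tool frame: the origin (TCP) lies midway between the tips of the shut fingers; the grasp point (between the pads) lies 19 mm behind it; z points along the fingers, y is the line along which they close (so a half turn about z gives the same grasp; the last joint's range is limited). The gripper opens to 85 mm and grips with 20 to 120 N. Pads are 22 mm wide; open, the fingers measure 114 mm over their backs; the gripper's body (76 mm by 85 mm) begins 54 mm behind the grasp point. The pads swing forward as they close: fully open they stand 13 mm farther back than shut.
Start: joints at [1.191, 0.521, -0.036, 1.599, 0.021, 1.021, -0.113], TCP at [0.191, -0.595, 0.231] pointing down, gripper open.
Joint ranges: [-2.91, 2.91], [-0.3, 2.13], [-1.5, 1.42], [0.17, 2.43], [-1.26, 4.41], [0.16, 1.93], [-2.52, 2.52]. Speed limits (rad/s): [1.89, 1.89, 2.39, 2.39, 3.01, 3.01, 3.01].

## Interface

Orientations are given as [roll, pitch, yaw] about the fixed x, y, z axes, in that order (R = Rz(yaw) Ry(pitch) Rx(roll)).
In Python, from workcell import bot, eyes, job gives the robot as it stands (bot), with the cameras (eyes) and the job (job).
- The arm moves only by the shell command python3 jog.py [OPENING] [FORCE], which reads ROWS from standard input. ROWS is a JSON object with one list for each field, all of the same length, 1 to 8, a row being the entries at one place: sx, sy, sz (the shift in m), rz (a turn about the tool's z in rad); each row shifts and turns the commanded pose from where the row before left it, along the tool's axes as they then stand; what a row does not reach is not made up. A row lasts 1/10 s, in which the tool goes at most 0.05 m and 0.15 rad, less where a joint would pass 70% of its speed; a pose out of reach is approached as far as the arm can. OPENING is the finger opening in m, set as the command begins (- or left out keeps the last). The fingers move at their own pace and stop on an object; FORCE is the grip in N (left out, the last holds). Time passes only in rows, so rows that do not move let the fingers close. It prints the time, the measured TCP pose, the force, the opening and the grip force at its end. Input that does not fit is refused with a message, and nothing moves.
- bot.get_obs(): the state, without advancing time (a new reading comes with each control period).
- eyes.grab_frame(name): name is "side" or "top"; returns the picture (384x512x3 uint8, blue, green, red); there is no depth.
- eyes.camera_info(name): a dict with "fx", "fy", "cx", "cy" (pixels), "R" (3x3) and "t" (3): a world point X has camera coordinates R X + t. Camera axes: x right, y down, z forward; pixel columns grow to the right and rows downward; lengths in m; the calibration is good to about 2 mm. A picture is of the moment at which its call begins. camera_info takes no time and is no camera call.
- job.job_done(): hands the job in; it is judged then, once.
The state is a dict: "t": time; "joints": joint angles; "qd": joint speeds; "joint_efforts": joint torques, N m; "ee_pos": TCP position; "ee_rot": TCP orientation; "contact_force": force on the tool from outside, world axes, zero at the start; "wrist_torque": the same for the moment, N m; "finger_gap": finger opening in m; "grasp_force": force on a finger pad.
Only numpy, scipy, OpenCV 4.12 (cv2) and the standard library are available. Lean on these libraries where they do the work, as an engineer would, in place of code of your own. Each camera call takes 0.05 s, during which the arm holds its last target. There are 200 camera calls.

## Working session

There is one attempt and no reset: what is moved stays moved. The work goes in short steps, Python scripts to look and compute and a shell command to move; the robot and the scene stay as the last step left them, time stands still between calls to the robot, and variables do not carry over. Pictures are saved under pics/ and viewed, at most 10 in all, crops included, and the job is handed in when it is done.

```bash
mkdir -p pics; ls
python3 - <<'E'
from workcell import bot, eyes, job
import cv2
for n in("top","side"):
    cv2.imwrite(f"pics/{n}0.png",eyes.grab_frame(n)); c=eyes.camera_info(n); print(n,c)
o=bot.get_obs(); print(o["t"],o["ee_pos"],o["ee_rot"],o["finger_gap"])
E
```

```text
jog.py
pics
workcell.py
top {'fx': 435.0336059527173, 'fy': 435.0336059527173, 'cx': 256.3832297513163, 'cy': 187.28191793058014, 'R': array([[ 7.22477032e-02, -9.97386613e-01,  4.62132187e-04],
       [-9.72879258e-01, -7.05745309e-02, -2.20284327e-01],
       [ 2.19741253e-01,  1.54654378e-02, -9.75435596e-01]]), 't': array([-0.01031635,  0.58349848,  1.23857939])}
side {'fx': 347.6910156248048, 'fy': 347.6910156248048, 'cx': 250.49915196376685, 'cy': 185.96392113626027, 'R': array([[-0.86104937, -0.50830694, -0.01476596],
       [-0.31241826,  0.55168728, -0.77332786],
       [ 0.40123411, -0.66126031, -0.63383435]]), 't': array([0.50913313, 0.26059466, 0.8003611 ])}
0.1 [ 0.19040974 -0.59499646  0.23080473] [-3.14062107e+00  1.08183104e-04  3.09786944e-01] 0.08571875375980546
```

View pics/top0.png

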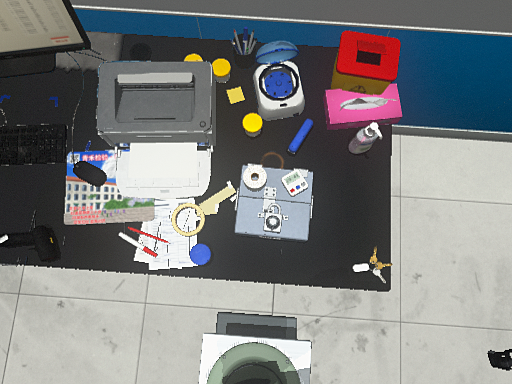

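View pics/side0.png

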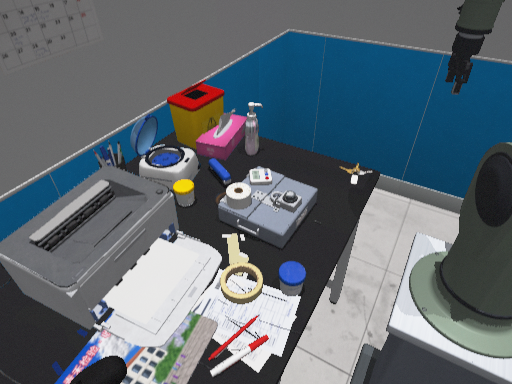

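The top view shows the box at about (235–313, 165–240) with the padlock near (272, 218). In the side view the lock is near (287, 199). I'll zoom in on both.

Run:
```python
import cv2,numpy as np
a=cv2.imread("pics/top0.png")[160:245,228:320]; b=cv2.imread("pics/side0.png")[175:235,250:320]
cv2.imwrite("pics/topz.png",cv2.resize(a,None,fx=7,fy=7,interpolation=cv2.INTER_CUBIC))
cv2.imwrite("pics/sidez.png",cv2.resize(b,None,fx=9,fy=9,interpolation=cv2.INTER_CUBIC))
```

```text
(no output)
```

View pics/topz.png

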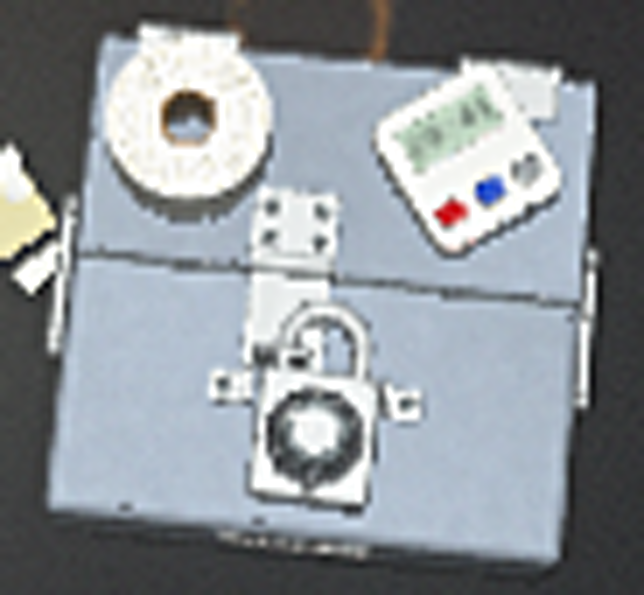

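View pics/sidez.png

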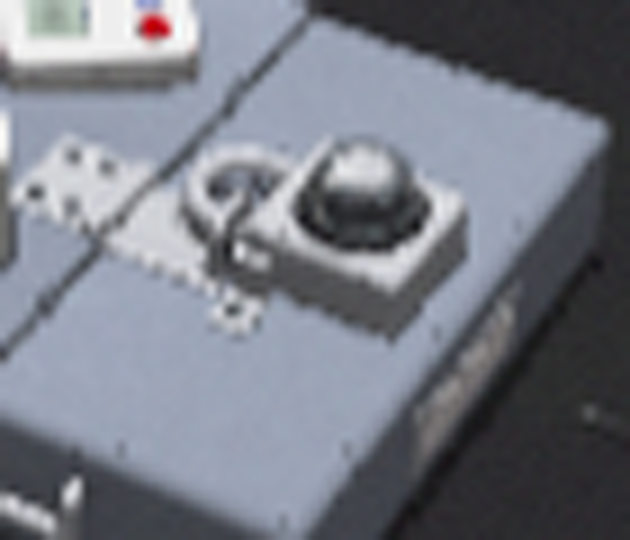

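The zoomed top view shows the body corners at about (262,372), (380,382), (362,507) and (250,495), and the dial centre near (315,433). There is a faint light stroke at (315,470). The deck's front corners are at (48,508) and (555,560), and the lid's back corners at (100,38) and (595,85).

```bash
cat > h.py <<'E'
import numpy as np,cv2
from workcell import bot, eyes, job
def ray(n,uv,z):
    c=eyes.camera_info(n);d=c["R"].T@[(uv[0]-c["cx"])/c["fx"],(uv[1]-c["cy"])/c["fy"],1];o=-c["R"].T@c["t"]
    return o+d*(z-o[2])/d[2]
def proj(n,X):
    c=eyes.camera_info(n);p=c["R"]@X+c["t"];return np.array([c["fx"]*p[0]/p[2]+c["cx"],c["fy"]*p[1]/p[2]+c["cy"]])
def tz(u,v):return ((u+.5)/7-.5+228,(v+.5)/7-.5+160)
def sz(u,v):return ((u+.5)/9-.5+250,(v+.5)/9-.5+175)
E
python3 - <<'E'
from h import *
FL,FR=[ray("top",tz(*p),.06) for p in((48,508),(555,560))]
BL,BR=[ray("top",tz(*p),.064) for p in((100,38),(595,85))]
print(FL,FR,BL,BR,"sizes",np.linalg.norm(FL-FR),np.linalg.norm(BL-BR),np.linalg.norm(BL-FL),np.linalg.norm(BR-FR))
c=(FL+FR+BL+BR)/4; ax=(BL+BR-FL-FR);ay=(BL+FL-BR-FR);print("box c",c,np.degrees(np.arctan2(ax[1],ax[0])),np.degrees(np.arctan2(-ay[0],ay[1])))
L=[ray("top",tz(*p),.084) for p in((262,372),(380,382),(362,507),(250,495))]
m=sum(L)/4;print("lock top c",m,[np.linalg.norm(L[i]-L[(i+1)%4]) for i in range(4)])
ay=L[0]+L[3]-L[1]-L[2];ax=L[0]+L[1]-L[2]-L[3];print(np.degrees([np.arctan2(ax[1],ax[0]),np.arctan2(-ay[0],ay[1])]))
print("dial",ray("top",tz(315,433),.1),"guard",(ray("top",tz(228,385),.062)+ray("top",tz(404,403),.062))/2)
S=[ray("side",sz(*p),.084) for p in((262,225),(330,135),(467,218),(392,288))];print("side body c",sum(S)/4,S)
print("side dial",ray("side",sz(366,165),.1005), "side corner FR",ray("side",sz(608,130),.06))
T=cv2.imread("pics/top0.png")[208:234,260:286];cv2.imwrite("pics/dz.png",np.hstack([cv2.resize(T,None,fx=15,fy=15,interpolation=cv2.INTER_CUBIC),cv2.resize(cv2.imread("pics/side0.png")[186:212,275:301],None,fx=15,fy=15,interpolation=cv2.INTER_CUBIC)]))
E
```

```text
[0.44432672 0.08658748 0.06      ] [ 0.4379403  -0.12683097  0.06      ] [0.64889921 0.08088157 0.064     ] [ 0.64338375 -0.1340562   0.064     ] sizes 0.21351398699939578 0.21500853001161346 0.20469113980709427 0.20560937043897512
box c [ 0.5436375  -0.02335453  0.062     ] -1.8064026529123072 -1.5915543717133027
lock top c [ 0.47814701 -0.022111    0.084     ] [np.float64(0.049242087212496094), np.float64(0.052716801099635065), np.float64(0.046410870666218434), np.float64(0.05159988116662583)]
[-3.16529605 -1.3536048 ]
dial [ 0.47821827 -0.02213492  0.1       ] guard [ 0.5004198  -0.02250896  0.062     ]
side body c [ 0.47760645 -0.02191084  0.084     ] [array([ 0.50213684, -0.00290339,  0.084     ]), array([ 0.50291766, -0.05140799,  0.084     ]), array([ 0.44947141, -0.03650888,  0.084     ]), array([0.45589991, 0.0031769 , 0.084     ])]
side dial [ 0.47932082 -0.02588991  0.1005    ] side corner FR [ 0.43690486 -0.12469098  0.06      ]
```

View pics/dz.png

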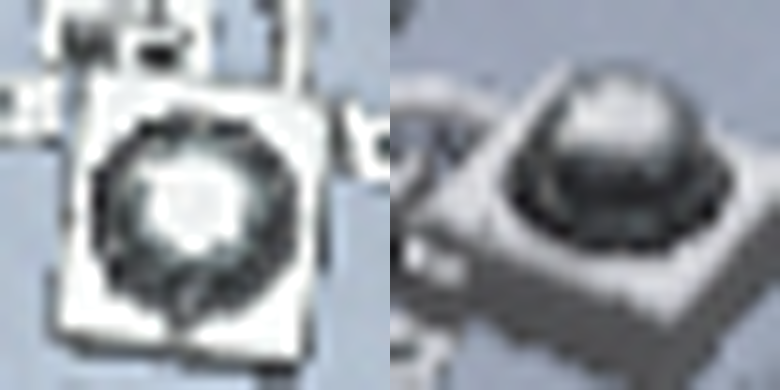

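The zoom shows the dial disk centred at about (197,212) of the left panel, with a brighter streak at the bottom near (188,295). I'll unwrap it in polar coordinates to check for the pointer.

Run:
```python
from h import *
# clockwise angle from box +x, yaw -1.6deg ; sample ring points of knob in image
im=cv2.imread("pics/top0.png").astype(np.float32); sd=cv2.imread("pics/side0.png").astype(np.float32)
c=np.array([.478,-.0225]); rows=[]
np.set_printoptions(linewidth=250)
def samp(I,n,r,z):
    out=[]
    for a in range(0,360,15):
        t=-np.radians(a)-np.radians(1.6)
        p=proj(n,np.array([c[0]+r*np.cos(t),c[1]+r*np.sin(t),z]))
        q=cv2.getRectSubPix(I,(1,1),(float(p[0]),float(p[1])))[0,0]; out.append(int(q.mean()))
    return out
print("ang",list(range(0,360,15)))
for n,I in(("top",im),("side",sd)):
    for r,z in((.006,.1005),(.009,.1005),(.011,.1005),(.013,.1005),(.0145,.093),(.0155,.0865),(.018,.0845)): print(n,r,samp(I,n,r,z))
print(proj("top",np.array([*c,.1005])),proj("side",np.array([*c,.1005])))
g=np.clip(255*(im[206:236,258:288]/255)**.6,0,255).astype(np.uint8); h=np.clip(255*(sd[184:214,273:303]/255)**.6,0,255).astype(np.uint8)
cv2.imwrite("pics/dz2.png",np.hstack([cv2.resize(x,None,fx=13,fy=13,interpolation=cv2.INTER_NEAREST) for x in(g,h)]))
```

```text
ang [0, 15, 30, 45, 60, 75, 90, 105, 120, 135, 150, 165, 180, 195, 210, 225, 240, 255, 270, 285, 300, 315, 330, 345]
top 0.006 [247, 246, 247, 247, 248, 249, 249, 247, 245, 233, 222, 240, 245, 246, 237, 243, 241, 247, 247, 244, 240, 243, 247, 248]
top 0.009 [226, 223, 226, 222, 216, 196, 167, 169, 190, 161, 139, 162, 166, 174, 156, 171, 196, 211, 208, 215, 238, 250, 231, 232]
top 0.011 [187, 174, 163, 161, 172, 155, 129, 105, 126, 130, 120, 111, 104, 116, 120, 113, 146, 143, 139, 145, 221, 207, 177, 197]
top 0.013 [135, 135, 115, 106, 114, 118, 101, 66, 95, 84, 83, 84, 81, 77, 93, 79, 97, 86, 102, 136, 207, 158, 124, 141]
top 0.0145 [134, 130, 109, 96, 110, 99, 75, 70, 78, 72, 63, 82, 112, 64, 88, 71, 83, 74, 83, 123, 168, 156, 126, 125]
top 0.0155 [135, 131, 104, 93, 117, 84, 66, 75, 80, 75, 70, 86, 124, 73, 80, 73, 87, 87, 79, 103, 139, 159, 132, 118]
top 0.018 [129, 97, 109, 77, 114, 94, 97, 97, 119, 114, 108, 133, 116, 115, 104, 83, 91, 83, 65, 79, 95, 107, 102, 79]
side 0.006 [220, 212, 213, 212, 211, 205, 202, 205, 209, 198, 192, 187, 180, 174, 173, 170, 163, 165, 174, 181, 194, 214, 219, 220]
side 0.009 [202, 188, 185, 200, 197, 185, 188, 177, 162, 147, 136, 131, 131, 130, 129, 127, 119, 120, 128, 144, 169, 192, 195, 199]
side 0.011 [157, 173, 155, 179, 181, 162, 173, 145, 133, 105, 107, 99, 97, 101, 103, 102, 95, 97, 97, 115, 152, 161, 145, 123]
side 0.013 [129, 153, 133, 158, 166, 151, 153, 138, 125, 120, 112, 103, 86, 70, 86, 86, 71, 77, 83, 83, 129, 117, 105, 111]
side 0.0145 [99, 127, 207, 205, 212, 202, 190, 133, 105, 103, 86, 69, 64, 55, 49, 52, 52, 51, 45, 47, 66, 71, 72, 76]
side 0.0155 [72, 122, 180, 217, 212, 206, 170, 105, 75, 70, 75, 61, 52, 56, 45, 63, 64, 59, 54, 55, 65, 64, 60, 68]
side 0.018 [74, 74, 161, 216, 213, 206, 154, 88, 81, 83, 79, 80, 96, 122, 113, 104, 127, 98, 91, 77, 63, 52, 57, 63]
[272.70024771 221.48812385] [290.12300922 193.75063359]
```

View pics/dz2.png

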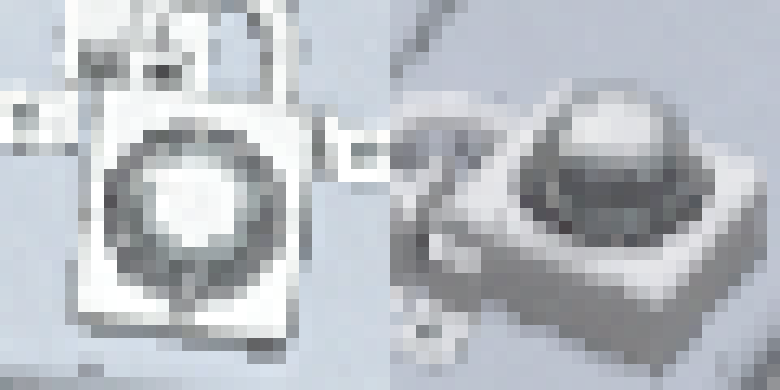

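The top view's knob ring peaks at 300–315° clockwise (light pixels near (140,185)), and the side view agrees. So the pointer seems to be at −60° (notch −2), and the dial needs about +150° clockwise. I'll confirm that after turning. Now I'll approach at height.

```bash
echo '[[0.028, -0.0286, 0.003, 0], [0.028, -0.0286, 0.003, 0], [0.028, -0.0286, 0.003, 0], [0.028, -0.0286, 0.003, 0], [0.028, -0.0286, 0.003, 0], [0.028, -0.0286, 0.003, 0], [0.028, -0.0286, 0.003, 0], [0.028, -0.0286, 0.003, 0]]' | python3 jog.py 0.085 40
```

```text
refused: ROWS must be an object with one list for each field. Nothing was moved.
```

The error is about the shape of the input: an object with one list for each field. Fixing that and sending the same move.

```bash
echo '{"sx": [0.028, 0.028, 0.028, 0.028, 0.028, 0.028, 0.028, 0.028], "sy": [-0.0286, -0.0286, -0.0286, -0.0286, -0.0286, -0.0286, -0.0286, -0.0286], "sz": [0.003, 0.003, 0.003, 0.003, 0.003, 0.003, 0.003, 0.003], "rz": [0, 0, 0, 0, 0, 0, 0, 0]}' | python3 jog.py 0.085 40; echo '{"sx": [0.028, 0.028, 0.028, 0.028, 0.028, 0.028, 0.028, 0.028], "sy": [-0.0286, -0.0286, -0.0286, -0.0286, -0.0286, -0.0286, -0.0286, -0.0286], "sz": [0.003, 0.003, 0.003, 0.003, 0.003, 0.003, 0.003, 0.003], "rz": [0, 0, 0, 0, 0, 0, 0, 0]}' | python3 jog.py; python3 -c "
from workcell import bot, eyes, job;o=bot.get_obs();print(o['joints'],o['ee_pos'],o['ee_rot'])"
```

```text
t: 0.9
ee_pos: [0.3345, -0.3075, 0.2071]
ee_rot: [-3.142, 0.0, 0.31]
contact_force: [0.8, 0.1, -0.3]
finger_gap: 0.0849
grasp_force: 0.0
t: 1.7
ee_pos: [0.4781, -0.0213, 0.1831]
ee_rot: [-3.142, 0.0, 0.31]
contact_force: [0.3, 0.6, 0.3]
finger_gap: 0.0846
grasp_force: 0.0
[ 0.13279211  0.36718655 -0.266318    2.01460666  0.13526325  0.77640793
 -1.4745093 ] [ 0.4781131  -0.02131986  0.1831091 ] [-3.14157609e+00  1.55196522e-04  3.09616938e-01]
```

```bash
echo '{"sx": [0, 0, 0, 0, 0, 0], "sy": [0.001, 0, 0, 0, 0, 0], "sz": [0.03, 0.03, 0.02, 0.01, 0.006, 0], "rz": [0, 0, 0, 0, 0, 0]}' | python3 jog.py 0.05; echo '{"sx": [0, 0, 0, 0], "sy": [0, 0, 0, 0], "sz": [0, 0, 0, 0], "rz": [0, 0, 0, 0]}' | python3 jog.py 0.01 50
```

```text
t: 2.3
ee_pos: [0.478, -0.0238, 0.0872]
ee_rot: [-3.141, 0.0, 0.31]
contact_force: [-0.8, -0.6, 0.4]
finger_gap: 0.0496
grasp_force: 0.0
t: 2.7
ee_pos: [0.4784, -0.0235, 0.0884]
ee_rot: [3.141, -0.001, 0.31]
contact_force: [-3.7, 2.2, 10.5]
finger_gap: 0.0258
grasp_force: 48.5
```

```bash
echo '{"sx": [0, 0, 0], "sy": [0, 0, 0], "sz": [-0.0025, 0, 0], "rz": [0, 0, 0]}' | python3 jog.py 0.045; echo '{"sx": [0, 0, 0, 0], "sy": [0, 0, 0, 0], "sz": [0, 0, 0, 0], "rz": [0, 0, 0, 0]}' | python3 jog.py 0.01 50;python3 -c "
from workcell import bot, eyes, job;o=bot.get_obs();print(o['joints'][6],o['wrist_torque'])"
```

```text
t: 3.0
ee_pos: [0.4782, -0.0239, 0.0901]
ee_rot: [3.141, -0.001, 0.31]
contact_force: [0.2, 0.4, 0.6]
finger_gap: 0.0446
grasp_force: 0.0
t: 3.4
ee_pos: [0.478, -0.0236, 0.0901]
ee_rot: [-3.142, -0.0, 0.31]
contact_force: [-2.9, 1.1, 11.0]
finger_gap: 0.0253
grasp_force: 48.5
-1.5372093314893958 [0.27188031 0.67809564 0.0047158 ]
```

```bash
for i in 1 2; do echo '{"sx": [0, 0, 0, 0, 0, 0], "sy": [0, 0, 0, 0, 0, 0], "sz": [0, 0, 0, 0, 0, 0], "rz": [0.1, 0.1, 0.1, 0.1, 0.124, 0]}' | python3 jog.py;python3 -c "
from workcell import bot, eyes, job;o=bot.get_obs();print(o['joints'][6],o['wrist_torque'])"; done
python3 - <<'E'
from h import *
im=eyes.grab_frame("top").astype(np.float32);cv2.imwrite("pics/t1.png",im)
E
```

```text
t: 4.0
ee_pos: [0.4787, -0.0227, 0.0901]
ee_rot: [-3.14, -0.001, -0.218]
contact_force: [0.5, 6.4, 7.0]
finger_gap: 0.0256
grasp_force: 49.7
-1.9377520795098986 [ 1.31089076 -0.04261792 -0.06346558]
t: 4.6
ee_pos: [0.4787, -0.0227, 0.0901]
ee_rot: [-3.14, -0.0, -0.742]
contact_force: [0.2, 5.9, 7.8]
finger_gap: 0.0255
grasp_force: 50.0
-2.326591656045122 [ 1.36307269 -0.16262953 -0.02400905][ WARN:0@2.245] global loadsave.cpp:1063 imwrite_ Unsupported depth image for selected encoder is fallbacked to CV_8U.
```

The last joint is nearing its limit, so I need to regrip. First I'll open, lift and step aside to check the dial in a picture.

```bash
echo '{"sx": [0, 0, 0, 0, 0.027, 0], "sy": [0, 0, 0, 0, 0.0295, 0], "sz": [0, 0, -0.02, -0.04, -0.02, 0], "rz": [0, 0, 0, 0, -0.14, -0.14]}' | python3 jog.py 0.06;  python3 -c "
from workcell import bot, eyes, job;o=bot.get_obs();print(o['joints'][6],o['ee_pos'],o['ee_rot'])"
```

```text
t: 5.25
ee_pos: [0.4791, -0.0677, 0.1724]
ee_rot: [3.141, -0.004, -0.457]
contact_force: [0.5, 0.4, 0.5]
finger_gap: 0.0597
grasp_force: 0.0
-2.0025986871795256 [ 0.47905646 -0.06772814  0.17238376] [ 3.14149196 -0.004463   -0.45657166]
```

```bash
echo '{"sx": [0.018, 0.018, 0.018, 0, 0, 0, 0, 0], "sy": [0.036, 0.036, 0.036, 0, 0, 0, 0, 0], "sz": [0, 0, 0, 0, 0, 0, 0, 0], "rz": [0, 0, 0, -0.143, -0.143, -0.143, -0.143, -0.143]}' | python3 jog.py; echo '{"sx": [0, 0, 0, 0, 0, 0, 0, 0], "sy": [0, 0, 0, 0, 0, 0, 0, 0], "sz": [0, 0, 0, 0, 0, 0, 0, 0], "rz": [-0.143, -0.143, -0.143, -0.143, -0.143, -0.143, -0.143, 0]}' | python3 jog.py;python3 - <<'E'
from h import *
o=bot.get_obs();print(o['joints'],o['ee_pos'],o['ee_rot'])
im=eyes.grab_frame("top");sd=eyes.grab_frame("side");cv2.imwrite("pics/t2.png",im);cv2.imwrite("pics/s2.png",sd)
c=np.array([.478,-.0225])
print("ang",list(range(0,360,15)))
for f in("0","2"):
  for n,k in(("top","t"),("side","s")):
    I=cv2.imread(f"pics/{n}0.png" if f=="0" else f"pics/{k}2.png").astype(np.float32)
    for r in(.010,.0125):
      out=[]
      for a in range(0,360,15):
        t=-np.radians(a+1.6);p=proj(n,np.array([c[0]+r*np.cos(t),c[1]+r*np.sin(t),.1005]))
        out.append(int(cv2.getRectSubPix(I,(1,1),(float(p[0]),float(p[1])))[0,0].mean()))
      print(f,n,r,out)
cv2.imwrite("pics/dz3.png",np.hstack([cv2.resize(x,None,fx=13,fy=13,interpolation=cv2.INTER_NEAREST) for x in(im[206:236,258:288],sd[184:214,273:303])]))
E
```

```text
t: 6.05
ee_pos: [0.4785, -0.1848, 0.1696]
ee_rot: [-3.141, 0.0, 0.262]
contact_force: [0.6, 0.4, -0.4]
finger_gap: 0.06
grasp_force: 0.0
t: 6.85
ee_pos: [0.4785, -0.1849, 0.1696]
ee_rot: [-3.141, -0.0, 1.26]
contact_force: [0.0, 0.1, 0.4]
finger_gap: 0.0599
grasp_force: 0.0
[ 0.55024181  0.44914537 -0.38885432  1.93811621  0.23170373  0.79796771
 -0.27764839] [ 0.4784523  -0.18490343  0.16958929] [-3.14109208e+00 -1.57502200e-04  1.25981585e+00]
ang [0, 15, 30, 45, 60, 75, 90, 105, 120, 135, 150, 165, 180, 195, 210, 225, 240, 255, 270, 285, 300, 315, 330, 345]
0 top 0.01 [212, 199, 195, 193, 197, 175, 143, 125, 153, 147, 130, 127, 121, 140, 137, 142, 170, 176, 171, 180, 230, 233, 206, 220]
0 top 0.0125 [148, 143, 118, 116, 128, 124, 110, 74, 103, 96, 93, 92, 87, 87, 97, 85, 107, 100, 111, 135, 217, 169, 135, 156]
0 side 0.01 [184, 182, 169, 192, 189, 174, 180, 161, 145, 126, 115, 111, 114, 116, 115, 113, 107, 106, 112, 130, 162, 176, 170, 162]
0 side 0.0125 [123, 156, 139, 162, 170, 151, 157, 137, 121, 116, 111, 102, 86, 78, 91, 89, 77, 82, 87, 90, 134, 130, 115, 109]
2 top 0.01 [204, 236, 237, 225, 228, 230, 195, 191, 181, 177, 147, 128, 129, 129, 132, 139, 120, 141, 145, 136, 131, 170, 193, 216]
2 top 0.0125 [179, 193, 174, 150, 144, 112, 117, 125, 102, 106, 92, 79, 80, 75, 81, 99, 81, 103, 101, 112, 145, 119, 128, 162]
2 side 0.01 [191, 215, 208, 197, 193, 195, 186, 159, 138, 123, 112, 108, 103, 93, 85, 86, 92, 85, 90, 99, 85, 107, 122, 146]
2 side 0.0125 [156, 194, 188, 177, 173, 176, 154, 133, 115, 104, 88, 77, 77, 72, 63, 65, 69, 65, 65, 73, 77, 83, 94, 111]
```

View pics/dz3.png

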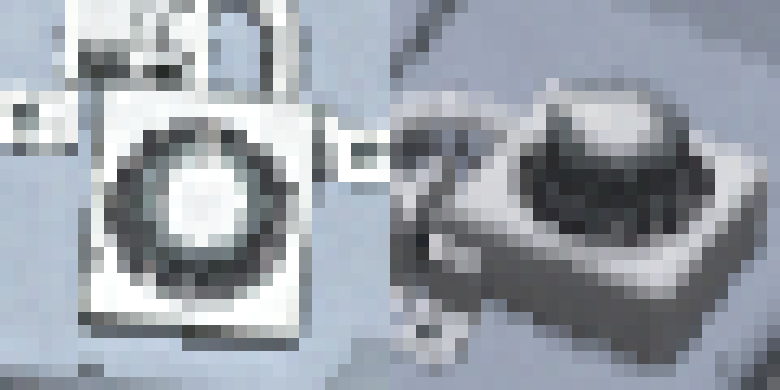

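The dial's bright pointer pixels now sit straight up at (203,125), which is 0°. That is the expected +60°, so the start was notch −2. The lock has shifted about 2 mm to the right. Next I'll regrip for +90°.

```bash
echo '{"sx": [0.0383, 0.0383, 0.0383, 0.0383, 0, 0, 0, 0], "sy": [-0.0123, -0.0123, -0.0123, -0.0123, 0, 0, 0, 0], "sz": [0, 0, 0, 0, 0.03, 0.03, 0.02, 0], "rz": [0, 0, 0, 0, 0, 0, 0, 0]}' | python3 jog.py 0.05; echo '{"sx": [0, 0, 0, 0], "sy": [0, 0, 0, 0], "sz": [0, 0, 0, 0], "rz": [0, 0, 0, 0]}' | python3 jog.py 0.01 50;python3 -c "
from workcell import bot, eyes, job;o=bot.get_obs();print(o['joints'][6],o['wrist_torque'])"
```

```text
t: 7.75
ee_pos: [0.4778, -0.0235, 0.0879]
ee_rot: [-3.138, 0.001, 1.255]
contact_force: [-1.1, -0.2, 0.4]
finger_gap: 0.0502
grasp_force: 0.0
t: 8.15
ee_pos: [0.4796, -0.0236, 0.091]
ee_rot: [3.14, -0.0, 1.257]
contact_force: [-3.8, 1.2, 9.4]
finger_gap: 0.0255
grasp_force: 49.4
-0.7093879887670599 [ 0.40717442  0.88445714 -0.00128151]
```

```bash
echo '{"sx": [0, 0, 0, 0, 0, 0], "sy": [0, 0, 0, 0, 0, 0], "sz": [0, 0, 0, 0, 0, 0], "rz": [0.131, 0.131, 0.131, 0.131, 0.131, 0.131]}' | python3 jog.py; echo '{"sx": [0, 0, 0, 0, 0, 0, 0, 0], "sy": [0, 0, 0, 0, 0, 0, 0, 0], "sz": [0, 0, 0, 0, 0, 0, 0, 0], "rz": [0.131, 0.131, 0.131, 0.131, 0.131, 0.131, 0, 0]}' | python3 jog.py; echo '{"sx": [0, 0, 0, 0, 0, 0], "sy": [0, 0, 0, 0, 0, 0], "sz": [0, 0, -0.02, -0.04, -0.03, 0], "rz": [0, 0, 0, 0, 0, 0]}' | python3 jog.py 0.07; python3 -c "
from workcell import bot, eyes, job;o=bot.get_obs();print(o['joints'][6],o['ee_pos'],o['ee_rot'])"
```

```text
t: 8.75
ee_pos: [0.4806, -0.0228, 0.0911]
ee_rot: [3.141, -0.004, 0.466]
contact_force: [1.8, 3.6, 3.8]
finger_gap: 0.0255
grasp_force: 49.7
t: 9.55
ee_pos: [0.4805, -0.023, 0.091]
ee_rot: [-3.14, -0.003, -0.312]
contact_force: [1.9, 4.8, 8.2]
finger_gap: 0.0249
grasp_force: 50.4
t: 10.15
ee_pos: [0.4807, -0.024, 0.1833]
ee_rot: [-3.14, -0.005, -0.314]
contact_force: [1.6, 0.6, -0.4]
finger_gap: 0.0698
grasp_force: 0.0
-1.9145302917604925 [ 0.48069528 -0.0239615   0.18330027] [-3.1395745  -0.00497363 -0.31394694]
```

```bash
echo '{"sx": [0.0133, 0.0133, 0.0133, 0, 0, 0, 0], "sy": [0.0412, 0.0412, 0.0412, 0, 0, 0, 0], "sz": [0, 0, 0, 0, 0, 0, 0], "rz": [0, 0, 0, -0.14, -0.14, 0, 0]}' | python3 jog.py 0.075
python3 - <<'E'
from h import *
o=bot.get_obs();print(o['joints'][6],o['ee_pos'],o['ee_rot'])
im=eyes.grab_frame("top");sd=eyes.grab_frame("side");cv2.imwrite("pics/t3.png",im);cv2.imwrite("pics/s3.png",sd)
# white body mask in top view -> oriented rect at z=.084
crop=im[200:240,250:296]
c=np.array([.4785,-.0243])
print("ang",list(range(0,360,15)))
for n,I in(("top",im.astype(np.float32)),("side",sd.astype(np.float32))):
    for r in(.008,.010,.0125):
      out=[]
      for a in range(0,360,15):
        t=-np.radians(a+1.6);p=proj(n,np.array([c[0]+r*np.cos(t),c[1]+r*np.sin(t),.1005]))
        out.append(int(cv2.getRectSubPix(I,(1,1),(float(p[0]),float(p[1])))[0,0].mean()))
      print(n,r,out)
cv2.imwrite("pics/dz4.png",np.hstack([cv2.resize(x,None,fx=10,fy=10,interpolation=cv2.INTER_NEAREST) for x in(im[200:240,252:292],sd[184:224,271:309])]))
E
```

```text
t: 10.85
ee_pos: [0.4786, -0.1536, 0.1796]
ee_rot: [-3.141, 0.001, -0.038]
contact_force: [-0.1, 0.5, 0.9]
finger_gap: 0.075
grasp_force: 0.0
-1.392220198745632 [ 0.47860196 -0.15363048  0.17955205] [-3.14133975e+00  5.01995538e-04 -3.83578063e-02]
ang [0, 15, 30, 45, 60, 75, 90, 105, 120, 135, 150, 165, 180, 195, 210, 225, 240, 255, 270, 285, 300, 315, 330, 345]
top 0.008 [241, 239, 249, 235, 243, 251, 223, 196, 187, 170, 158, 180, 182, 173, 184, 222, 225, 223, 234, 243, 251, 249, 243, 246]
top 0.01 [226, 207, 203, 204, 194, 227, 170, 131, 114, 95, 107, 136, 137, 134, 127, 151, 160, 172, 207, 230, 216, 244, 233, 243]
top 0.0125 [149, 136, 134, 126, 122, 145, 115, 77, 51, 56, 71, 79, 71, 90, 91, 93, 114, 135, 145, 159, 141, 184, 179, 165]
side 0.008 [200, 205, 200, 200, 202, 205, 190, 180, 157, 141, 128, 118, 115, 125, 137, 147, 154, 159, 164, 164, 171, 183, 198, 204]
side 0.01 [177, 175, 186, 189, 187, 199, 163, 146, 127, 110, 102, 104, 95, 89, 106, 110, 119, 126, 132, 128, 133, 159, 171, 174]
side 0.0125 [125, 128, 154, 165, 152, 174, 139, 126, 110, 117, 110, 102, 89, 71, 72, 82, 86, 92, 101, 82, 99, 124, 126, 127]
```

View pics/dz4.png

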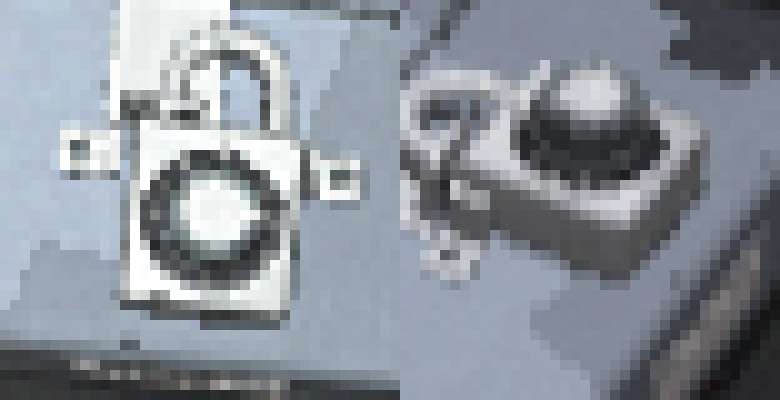

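The pointer now shows as bright pixels running right from the dial centre (212,205) to (255,205), which is three o'clock. The body corners are at (140,120), (300,137), (290,310) and (122,298) of the 10× crop.

Run:
```python
from h import *
L=[ray("top",(u/10-.5+252,v/10-.5+200),.084) for u,v in((140,120),(300,137),(290,310),(122,298))]
print(np.round(L,4),sum(L)/4)
ay=L[0]+L[3]-L[1]-L[2];ax=L[0]+L[1]-L[2]-L[3];print(np.degrees([np.arctan2(ax[1],ax[0]),np.arctan2(-ay[0],ay[1])]))
```

```text
[[ 5.082e-01 -1.000e-04  8.400e-02]
 [ 5.065e-01 -4.700e-02  8.400e-02]
 [ 4.559e-01 -4.710e-02  8.400e-02]
 [ 4.559e-01  1.500e-03  8.400e-02]] [ 0.48162125 -0.02317081  0.084     ]
[-0.85404438 -0.95562457]
```

```bash
echo '{"sx": [-0.0038, -0.0038, -0.0038, 0, 0, 0, 0, 0], "sy": [-0.0433, -0.0433, -0.0433, 0, 0, 0, 0, 0], "sz": [0, 0, 0, 0, 0.04, 0.04, 0.025, 0], "rz": [0, 0, 0, -0.01, 0, 0, 0, 0]}' | python3 jog.py 0.075; python3 -c "
from workcell import bot, eyes, job;o=bot.get_obs();print(o['ee_pos'],o['ee_rot'])"
```

```text
t: 11.75
ee_pos: [0.4703, -0.0233, 0.0724]
ee_rot: [3.141, 0.005, -0.025]
contact_force: [-0.1, 0.7, 1.5]
finger_gap: 0.0751
grasp_force: 0.0
[ 0.47025717 -0.02328141  0.07237203] [ 3.14095756  0.00476709 -0.02531185]
```

```bash
echo '{"sx": [0, 0, 0], "sy": [0, 0, 0], "sz": [0.006, 0.004, 0], "rz": [0, 0, 0]}' | python3 jog.py; echo '{"sx": [0, 0, 0, 0], "sy": [0, 0, 0, 0], "sz": [0, 0, 0, 0], "rz": [0, 0, 0, 0]}' | python3 jog.py 0.03 60; python3 -c "
from workcell import bot, eyes, job;o=bot.get_obs();print(o['ee_pos'],o['ee_rot'],o['wrist_torque'])"
```

```text
t: 12.05
ee_pos: [0.4723, -0.0233, 0.0654]
ee_rot: [-3.142, -0.001, -0.025]
contact_force: [-0.0, 0.9, -0.7]
finger_gap: 0.0754
grasp_force: 0.0
t: 12.45
ee_pos: [0.4723, -0.0233, 0.0657]
ee_rot: [-3.141, -0.001, -0.025]
contact_force: [-2.6, 0.3, 15.4]
finger_gap: 0.0486
grasp_force: 60.4
[ 0.47231373 -0.02329539  0.06568061] [-3.14142756e+00 -1.09485641e-03 -2.46059455e-02] [ 0.00950225  0.61997809 -0.17885873]
```

```bash
echo '{"sx": [-0.004, -0.004, -0.004, 0], "sy": [0, 0, 0, 0], "sz": [0, 0, 0, 0], "rz": [0, 0, 0, 0]}' | python3 jog.py; echo '{"sx": [-0.003, -0.003, -0.003, 0], "sy": [0, 0, 0, 0], "sz": [0, 0, 0, 0], "rz": [0, 0, 0, 0]}' | python3 jog.py
```

```text
t: 12.85
ee_pos: [0.461, -0.0229, 0.0657]
ee_rot: [-3.141, -0.003, -0.024]
contact_force: [1.2, 0.1, 9.5]
finger_gap: 0.0487
grasp_force: 62.0
t: 13.25
ee_pos: [0.4524, -0.0226, 0.0657]
ee_rot: [-3.141, -0.003, -0.024]
contact_force: [3.1, 1.4, 7.5]
finger_gap: 0.0488
grasp_force: 62.1
```

```bash
echo '{"sx": [-0.003, -0.003, 0], "sy": [0, 0, 0], "sz": [0, 0, 0], "rz": [0, 0, 0]}' | python3 jog.py; echo '{"sx": [-0.002, -0.002, 0], "sy": [0, 0, 0], "sz": [0, 0, 0], "rz": [0, 0, 0]}' | python3 jog.py;echo '{"sx": [-0.001, -0.001, 0], "sy": [0, 0, 0], "sz": [0, 0, 0], "rz": [0, 0, 0]}' | python3 jog.py
```

```text
t: 13.55
ee_pos: [0.4465, -0.0224, 0.0657]
ee_rot: [-3.141, -0.004, -0.024]
contact_force: [4.2, 1.5, 6.2]
finger_gap: 0.0487
grasp_force: 62.0
t: 13.85
ee_pos: [0.4426, -0.0223, 0.0657]
ee_rot: [-3.141, -0.004, -0.024]
contact_force: [4.7, 1.6, 5.4]
finger_gap: 0.0482
grasp_force: 61.9
t: 14.15
ee_pos: [0.4414, -0.0221, 0.0657]
ee_rot: [-3.141, -0.005, -0.024]
contact_force: [8.8, 3.5, 0.2]
finger_gap: 0.0489
grasp_force: 62.3
```

```bash
echo '{"sx": [-0.001, -0.001, 0, 0], "sy": [0, 0, 0, 0], "sz": [0, 0, 0, 0], "rz": [0, 0, 0, 0]}' | python3 jog.py
```

```text
t: 14.55
ee_pos: [0.4407, -0.0217, 0.0659]
ee_rot: [-3.14, -0.007, -0.023]
contact_force: [15.6, 3.4, -3.8]
finger_gap: 0.0484
grasp_force: 62.5
```

The shackle is at its firm stop, 32 mm from the start at 15 N. I'll push back to put the staple in the gap.

```bash
echo '{"sx": [0.004, 0.004, 0.004, 0.004, 0], "sy": [0, 0, 0, 0, 0], "sz": [0, 0, 0, 0, 0], "rz": [0, 0, 0, 0, 0]}' | python3 jog.py; echo '{"sx": [0.004, 0.004, 0.004, 0.004, 0], "sy": [0, 0, 0, 0, 0], "sz": [0, 0, 0, 0, 0], "rz": [0, 0, 0, 0, 0]}' | python3 jog.py
python3 - <<'E'
from h import *
im=eyes.grab_frame("top");sd=eyes.grab_frame("side");print(bot.get_obs()["ee_pos"])
cv2.imwrite("pics/m.png",np.hstack([cv2.resize(im[195:245,247:297],None,fx=8,fy=8,interpolation=cv2.INTER_CUBIC),cv2.resize(sd[175:225,262:312],None,fx=8,fy=8,interpolation=cv2.INTER_CUBIC)]))
E
```

```text
t: 15.05
ee_pos: [0.4512, -0.0228, 0.0655]
ee_rot: [3.142, 0.003, -0.024]
contact_force: [-16.5, 3.8, 30.7]
finger_gap: 0.0484
grasp_force: 67.2
t: 15.55
ee_pos: [0.4674, -0.0235, 0.0655]
ee_rot: [3.141, 0.003, -0.025]
contact_force: [-15.6, 1.0, 29.1]
finger_gap: 0.0487
grasp_force: 66.9
[ 0.46737774 -0.02347781  0.06555899]
```

View pics/m.png

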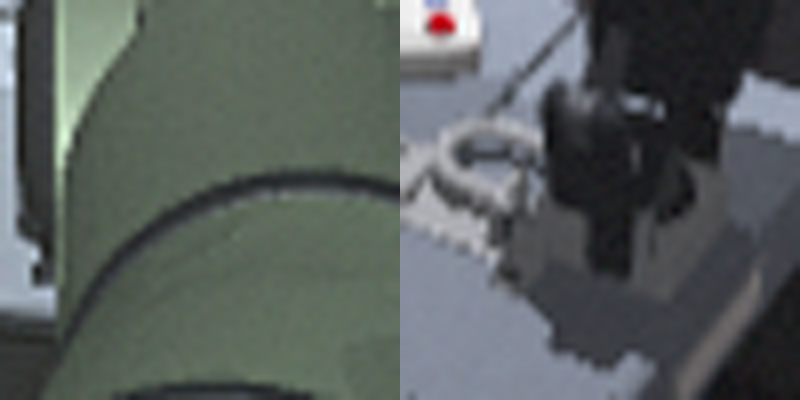

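The side view shows the fingers holding the body, with the shackle loop at about (490,155) over the hasp. The top view is blocked by the arm. I'm pressing down 30 N, so I'll ease up slightly and go the last 5 mm.

```bash
echo '{"sx": [0, 0], "sy": [0, 0], "sz": [-0.001, 0], "rz": [0, 0]}' | python3 jog.py; echo '{"sx": [0.002, 0.002, 0], "sy": [0, 0, 0], "sz": [0, 0, 0], "rz": [0, 0, 0]}' | python3 jog.py
```

```text
t: 15.85
ee_pos: [0.4691, -0.0232, 0.0661]
ee_rot: [-3.142, -0.001, -0.024]
contact_force: [0.9, -0.1, -3.4]
finger_gap: 0.0487
grasp_force: 63.0
t: 16.15
ee_pos: [0.4733, -0.0233, 0.0658]
ee_rot: [-3.142, -0.0, -0.024]
contact_force: [0.1, -0.2, -0.6]
finger_gap: 0.0487
grasp_force: 63.5
```

```bash
echo '{"sx": [-0.001, 0, 0, 0], "sy": [0, 0, 0, 0], "sz": [0, -0.002, -0.002, 0], "rz": [0, 0, 0, 0]}' | python3 jog.py
```

```text
t: 16.55
ee_pos: [0.472, -0.0233, 0.0701]
ee_rot: [-3.142, -0.0, -0.024]
contact_force: [-0.0, 0.6, -3.9]
finger_gap: 0.0487
grasp_force: 63.1
```

```bash
echo '{"sx": [0, 0, 0, 0], "sy": [0, 0, 0, 0], "sz": [-0.003, -0.003, -0.003, 0], "rz": [0, 0, 0, 0]}' | python3 jog.py; echo '{"sx": [0, 0, 0, 0, 0], "sy": [0, 0, 0, 0, 0], "sz": [-0.004, -0.004, -0.004, -0.004, 0], "rz": [0, 0, 0, 0, 0]}' | python3 jog.py
```

```text
t: 16.95
ee_pos: [0.4722, -0.0233, 0.0793]
ee_rot: [-3.142, -0.001, -0.024]
contact_force: [0.4, 0.8, -3.1]
finger_gap: 0.0489
grasp_force: 63.1
t: 17.45
ee_pos: [0.4722, -0.0233, 0.0954]
ee_rot: [-3.141, -0.001, -0.024]
contact_force: [0.7, -0.6, -3.6]
finger_gap: 0.0487
grasp_force: 63.1
```

```bash
echo '{"sx": [0, 0, 0, 0, 0, 0, 0, 0], "sy": [0, 0, 0, 0, 0, 0, 0, 0], "sz": [-0.015, -0.02, -0.025, -0.025, -0.02, -0.01, 0, 0], "rz": [0, 0, 0, 0, 0, 0, 0, 0]}' | python3 jog.py
python3 - <<'E'
from h import *
sd=eyes.grab_frame("side");im=eyes.grab_frame("top");u=proj("side",np.array([.49,-.023,.19])).astype(int);print(u,bot.get_obs()["ee_pos"],bot.get_obs()["t"])
x,y=u;cv2.imwrite("pics/f.png",np.hstack([cv2.resize(sd[max(y-35,0):y+65,x-45:x+55],(500,500),interpolation=cv2.INTER_CUBIC),cv2.resize(im[160:260,228:288],(300,500))]))
E
```

```text
t: 18.25
ee_pos: [0.4716, -0.0233, 0.209]
ee_rot: [3.142, 0.001, -0.024]
contact_force: [0.2, -0.6, -3.5]
finger_gap: 0.0486
grasp_force: 63.5
[287 165] [ 0.471406   -0.02330772  0.20873415] 18.35
```

View pics/f.png

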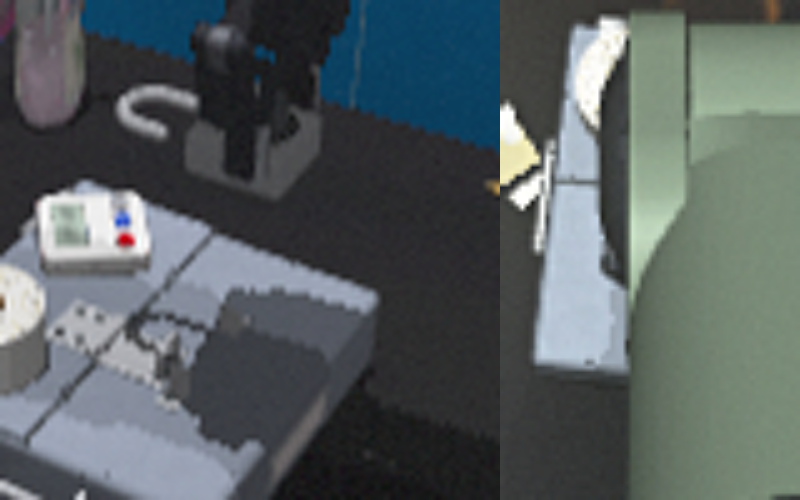

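The lock hangs open in the gripper, with the toe's free end visible at about (165,130). The staple is intact on the deck at about (175,360), and the bystanders look undisturbed. The lock's underside is about 14 cm above the lid.

```bash
python3 -c "
from workcell import bot, eyes, job;print(job.job_done())"
```

```text
the job is handed in; nothing more can be done
None
```

I set the dial to the third notch clockwise, pulled the shackle out to its stop and lifted the lock off the staple. I handed the job in at about 18 s with the open lock held dial up, about 14 cm above the lid; no verdict was shown.

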